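Set the scale and hold the camera over the find

TASK

Get a close-up of the pot handle ready: first stand the taller of the two scale posts upright in the socket of the photo board, fully home, and let go of it. Then take the camera, which lies lens-down on its rest, carry it over the brick and stop with it held still above the pot handle: lens pointing straight down over the middle of the handle, about 4 cm above the handle's top, long side of the camera in line with the long side of the board, touching nothing. Finish while still holding the camera there; leave the handle, the brick and the shorter post where they are.

Things in the scene. Friction and masses are not known exactly. Their poses are not given: they have to be found in the camera images.
- board: fixed flat grey photo board, 140 (its x) x 200 (its y, the long side) x 8 mm thick, lying on the table; origin at the centre of its underside, z up. In one corner it bears an aluminium socket block 44 x 44 mm, whose top is 36 mm above the table
- socket (a point): centre of the flat floor of the socket's bore, 14 mm above the table, at x +46, y -76 mm on the board; the bore is upright and round, 24.5 mm in diameter with a chamfered mouth, 22 mm deep, its mouth 36 mm above the table
- pot_handle: the find: loose curved buff ceramic pot handle, 53 (its x) x 94 (its y) x 31 mm high, lying on the board; origin at the middle of its underside (8 mm above the table), so its top is 39 mm above the table
- rest: fixed camera rest: white base plate 120 (its x) x 140 (its y) x 6 mm on the table, two aluminium uprights with rubber tops on it, 42 mm wide in x, at y -34 and +43, their tops 40 mm above the table; origin at the centre of its underside. The camera lies lens-down across the uprights, long side along the rest's y, overhanging them by 7 mm or more on both sides in x
- camera: loose black compact camera, 0.11 to 0.2 kg, lens-down on the rest, flat back up, 59 mm above the table. Body -30 to +27 mm along its x (shutter key 3 mm further at +x, y 19 to 31), -49 to +47 along its y (long side), 19 mm thick; origin in the middle of the back, z out of the lens, so down here (roll pi). Grasp from above across the 57 mm, fingers beside the uprights
- lens (a point): centre of the front of the camera's round lens barrel (45 mm in diameter), off the body's middle: at x -2, y -14 mm on the camera and 27 mm from the flat back along its z (8 mm out of the body), so 32 mm above the table at the start
- tall_post: the taller scale post: loose round post with white and grey bands, 22 mm in diameter, 100 mm tall, 0.06 kg, standing on the table; origin at the centre of its foot, z up along it, foot chamfered 2 mm
- short_post: the shorter scale post, a bystander: same diameter and bands, 60 mm tall; origin at the centre of its foot
- brick: loose heavy pale brick between the rest and the board, 239 mm (its y, lying roughly away from the robot) x 126 mm (its x) x 81 mm high; origin at the centre of its underside
Not all that is in view belongs to the job. Leave any green or purple look-alike of the tall_post alone. Leave any blue look-alike of the pot_handle alone.

How it is judged:
By the outcome, as a careful person would: the job done as asked, in the order asked, and still so for the second after the job is handed in, while the arm keeps its last pose, push and grip.
It also fails if it takes over 67 s, if anything falls off the work surface, if the arm or the gripper's body presses on something with over 40 N, if the wrist force passes 120 N, or if a joint passes its speed limit or range.

ROBOT

A 7-joint arm with a two-finger parallel gripper is mounted at the origin on a cart in front of the work surface, level with it; the furniture and walls round the work are solid. World frame = base frame: x ahead of the robot, y to its left, z up, the work surface at z = 0. Lengths are in mm, angles in rad, forces in N, time in s.
With the tool pointing down it reaches from about 425 to 875 mm from the base axis. Payload 8.4 kg.
Tool frame: the origin (TCP) lies on the centre line of the jaws, within the pads' length; the fingertips stand 25 mm ahead of it and the grasp point (between the pads) lies 6 mm ahead of it; z points along the fingers, y is the line along which they close (so a half turn about z gives the same grasp; the last joint's range is limited). The gripper opens to 87 mm and grips with 3 to 60 N. Pads are 19 mm wide; open, the fingers measure 117 mm over their backs; the gripper's body (75 mm by 190 mm) begins 51 mm behind the grasp point.
Start: joints at [-1.233, 0.333, 0.04, 1.465, -0.013, 1.343, -0.059], TCP at [274.975, 588.943, 247.546] pointing down, gripper open.
Joint ranges: [-2.58, 2.58], [-0.38, 2.09], [-1.3, 1.39], [0.25, 2.4], [-1.5, 4.64], [0.08, 2.09], [-2.65, 2.65]. Speed limits (rad/s): [2.22, 2.22, 2.79, 2.79, 3.14, 3.14, 3.14].

INTERFACE

Orientations are given as a unit quaternion [w, x, y, z].
In Python, from bench import get_obs, camera, sign_off, trace, mark_of gives the robot as it stands.
- The arm moves only by the tool send_rows, never from a script. Its argument "deltas" is text: rows parted by semicolons, each of 6 numbers parted by spaces: the shift along the tool's x, y, z normalised to -1 to 1, where 1 is 30 cm, then the turn, a rotation vector about the tool's x, y, z normalised to -1 to 1, where 1 is 0.12 rad. A call has 1 to 10 rows; each row shifts and turns the commanded pose from where the row before left it, along the tool's axes as they then stand; what a row does not reach is not made up. A row lasts 1/8 s, in which the tool goes at most 62.5 mm and 10.7 degrees, less where a joint would pass 70% of its speed; a pose out of reach is approached as far as the arm can. A call with a number of a shift or a turn outside -1 to 1 is refused whole. A call with a gripper value outside its range is refused whole. "jaw" is the closure, from -1 (fully open) to 1 (shut), set as the call begins (left out, the last holds). The fingers move at their own pace and stop on an object; "newtons" is the grip in N (left out, the last holds). Time passes only in rows, so rows that do not move let the fingers close. It gives the time, the measured TCP pose, the force, the opening and the grip force at its end, in the units of the state.
- get_obs(): the state, without advancing time (a new reading comes with each control period).
- camera(name): name is "scene" or "top"; returns a dict with "pixels" (384x512x3 uint8, blue, green, red), "z_map" (384x512 float32, mm along the optical axis (not along the pixel's ray), 0 where there is no reading), "camera_matrix" (3x3 intrinsics, pixels), "dist" ([k1, k2, p1, p2, k3] as OpenCV has them; the pictures are not rectified), "xyz" and "rotation" of the camera in the world. Camera axes: x right, y down, z forward; pixel columns grow to the right and rows downward; lengths in mm; the calibration is good to about 2 mm. A picture is of the moment at which its call begins.
- sign_off(): hands the job in; it is judged then, once.
Trained networks look in the newest picture that a camera, given by its name, has taken for a name from the list of things; names that differ only in an ending like _2 or _b are one class to them, and where a whole thing is asked for, a point or a joint stands for the part that bears it (a point fixed in the world has none). Each returns a list of dicts, best first, with "score" (0 to 1); they miss things now and then, are a little off and sometimes report something else, mostly with a low value. They report only what shows in the picture. A call takes as long as a camera call. They do not tell look-alikes from the thing itself.
- trace(camera, query): "mask" (384x512 bool, what is visible of it) and "rect" ([left, top, width, height] in pixels, round what is visible of it).
- mark_of(camera, query): "uv" ([column, row] in pixels: a listed point, or the origin of a listed thing).
The state is a dict: "t": time; "joint_positions": joint angles; "qd": joint speeds; "joint_torque": joint torques, N m; "eef_pos": TCP position; "tool_rot": TCP orientation; "wrist_force": force on the tool from outside, world axes, zero at the start; "ft_torque": the same for the moment, N m; "grip_width": finger opening in mm; "finger_force": force on a finger pad.
Only numpy, scipy, OpenCV 4.12 (cv2) and the standard library are available. Lean on these libraries where they do the work, as an engineer would, in place of code of your own. Each camera call takes 0.05 s, during which the arm holds its last target. There are 200 camera calls.

## Working session

There is one attempt and no reset: what is moved stays moved. The work goes in short steps, Python scripts to look and compute and a tool call to move; the robot and the scene stay as the last step left them, time stands still between calls to the robot, and variables do not carry over. Pictures are saved under pics/ and viewed, at most 10 in all, crops included, and the job is handed in when it is done.

Besides the shell and the picture viewer there is one more tool, called after "Request:" in YAML: its name, and indented under it one key for each argument. send_rows: Moves the arm, as the interface text tells. Scaled input: -1 to 1 covers 30 cm each way for a shift and 0.12 rad each way for a turn. Its arguments: {"type":"object","properties":{"deltas":{"type":"string"},"jaw":{"type":"number"},"newtons":{"type":"number"}},"required":["deltas"]}

```bash
mkdir -p pics; cat > h.py <<'E'
import numpy as np, cv2
from bench import get_obs, camera, trace, mark_of, sign_off
from scipy.spatial.transform import Rotation as R
def cloud(c):
    K=np.array(c["camera_matrix"]);z=c["z_map"];h,w=z.shape
    v,u=np.mgrid[:h,:w]
    p=cv2.undistortPoints(np.stack([u,v],-1).reshape(-1,1,2).astype(np.float64),K,np.array(c["dist"],float)).reshape(h,w,2)
    P=np.dstack([p*z[...,None],z])
    r=np.array(c["rotation"],float)
    r=r if r.shape==(3,3) else R.from_quat(r,scalar_first=True).as_matrix()
    W=P@r.T+np.array(c["xyz"]); W[z<=0]=np.nan
    return W
E
python3 - <<'E'
from h import *
for n in("scene","top"):
    c=camera(n); np.savez(n+".npz",**{k:np.array(v) for k,v in c.items()}); print(n,c["xyz"],np.round(c["rotation"],3).tolist(),c["dist"])
    cv2.imwrite(f"pics/{n}0.png",cv2.resize(c["pixels"],None,fx=1.5,fy=1.5))
    W=cloud(c)
    for q in "board socket pot_handle rest camera lens tall_post short_post brick".split():
        for r in trace(n,q)[:4] if q not in("socket","lens") else []:
            m=r["mask"]; pts=W[m]; pts=pts[~np.isnan(pts[:,0])]
            print(q,round(r["score"],2),r["rect"],np.round(np.median(pts,0)) if len(pts) else None, np.round(np.percentile(pts,98,axis=0)) if len(pts) else None)
        print(" mark",q,[(round(r["score"],2),np.round(r["uv"],1).tolist()) for r in mark_of(n,q)[:4]])
print(get_obs())
E
```

```text
scene [-167.30362004 -727.81976376  661.80789333] [-0.444, 0.804, -0.348, 0.189] [-0.04960407  0.          0.          0.          0.        ]
board 0.96 [179.1, 151.3, 68.5, 36.5] [561. 155.   8.] [647. 272.  36.]
 mark board [(0.93, [208.1, 168.1])]
 mark socket [(0.72, [235.0, 171.7]), (0.16, [309.9, 269.7])]
pot_handle 0.63 [186.2, 152.9, 27.0, 19.4] [553. 195.  28.] [578. 254.  38.]
pot_handle 0.51 [143.5, 180.2, 34.3, 17.8] [384. 192.  20.] [431. 248.  30.]
 mark pot_handle [(0.61, [158.4, 191.5]), (0.53, [201.4, 164.5])]
rest 0.87 [317.2, 213.4, 66.1, 35.3] [ 592. -322.    6.] [ 658. -235.   29.]
rest 0.35 [222.0, 156.3, 81.8, 58.3] [547. -72.  68.] [673.   8.  75.]
 mark rest [(0.68, [348.5, 228.7])]
camera 0.76 [330.9, 199.5, 40.8, 26.5] [ 602. -306.   58.] [ 643. -256.   60.]
 mark camera [(0.76, [353.6, 212.1])]
 mark lens [(0.86, [342.8, 217.9])]
tall_post 0.8 [285.5, 226.1, 11.0, 34.2] [ 410. -272.   56.] [ 424. -260.  100.]
tall_post 0.7 [307.2, 234.8, 13.1, 35.9] [ 418. -333.   60.] [ 431. -319.  100.]
tall_post 0.67 [222.0, 153.7, 84.1, 63.0] [547. -71.  68.] [679.  1
[... 1825 characters left out ...]
ns': array([-1.23321444,  0.33316993,  0.03991778,  1.46539287, -0.0133954 ,
        1.34327523, -0.05850647]), 'qd': array([ 0.00095612,  0.00019008, -0.00010575,  0.00107244, -0.00223208,
       -0.00054969, -0.00188244]), 'joint_torque': array([-2.77325635e-04, -6.56104374e+01,  1.33267824e+00, -4.04049826e+01,
       -5.99279883e-02,  3.53296660e-02,  3.93829498e-05]), 'eef_pos': array([274.98246646, 588.95296247, 247.56908229]), 'tool_rot': array([2.33028299e-06, 2.16684818e-01, 9.76241614e-01, 1.00387829e-05]), 'wrist_force': array([-0.04277792, -0.21339182,  0.20193487]), 'ft_torque': array([-0.02268268, -0.02800172,  0.01578781]), 'finger_force': 0.0, 'grip_width': 87.07325008614347}
```

```bash
python3 - <<'E'
import numpy as np,cv2
a=np.load("scene.npz")["pixels"];b=np.load("top.npz")["pixels"]
cv2.imwrite("pics/s1.png",cv2.resize(a[145:290,130:390],None,fx=3,fy=3,interpolation=cv2.INTER_CUBIC))
cv2.imwrite("pics/t1.png",cv2.resize(b[115:275,115:385],None,fx=2.9,fy=2.9,interpolation=cv2.INTER_CUBIC))
E
```

```text
(no output)
```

View pics/s1.png

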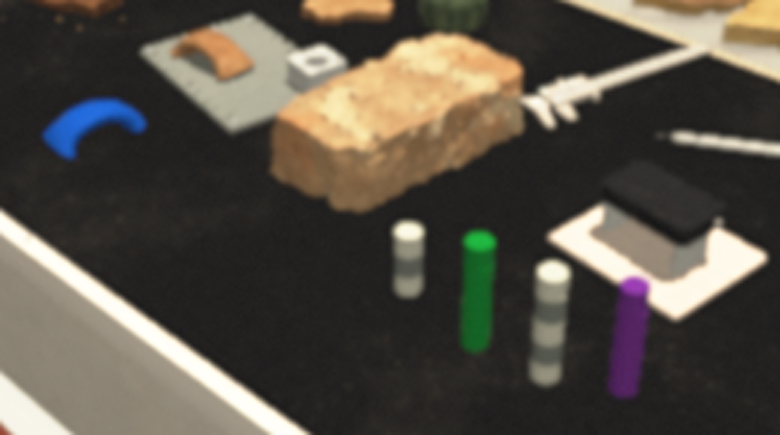

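View pics/t1.png

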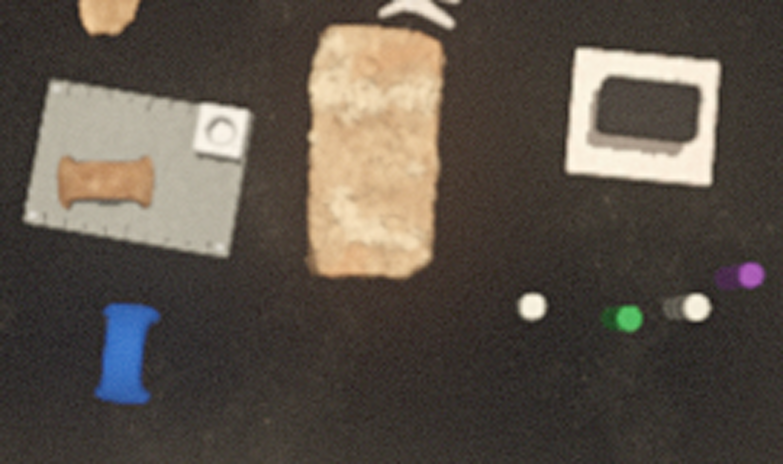

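View pics/scene0.png

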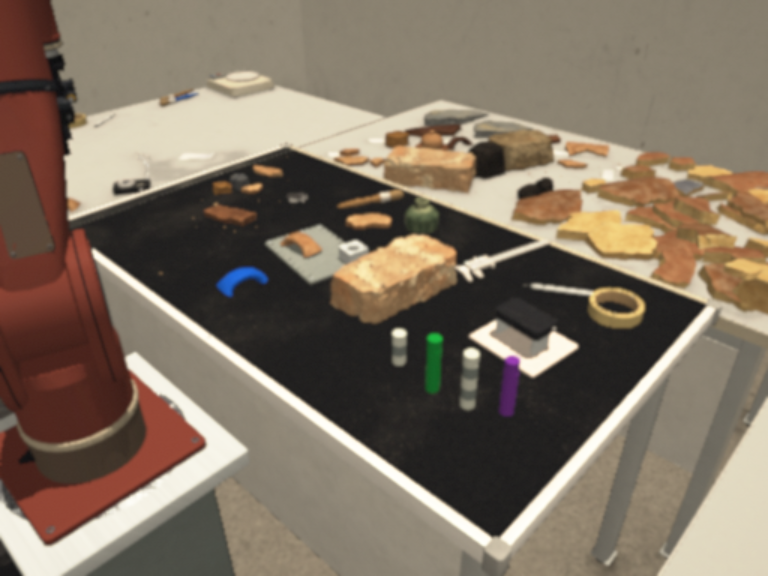

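The banded posts are short (scene 268,234) and tall (scene 313,252; top 355,221). Green (289,243) and purple (340,254) are the look-alikes. So the white/grey tall one is meant, since its top is 100 mm up. The target handle is the buff one on the board (top 152,177), not the blue one. The rest and camera are at top (337,155). I'll measure these and confirm the post in a crop.

```bash
cat >> h.py <<'E'
def rot(c):
    r=np.array(c["rotation"],float); return r if r.shape==(3,3) else R.from_quat(r.ravel(),scalar_first=True).as_matrix()
def onplane(c,uv,z):
    p=cv2.undistortPoints(np.array(uv,float).reshape(-1,1,2),np.array(c["camera_matrix"],float),np.array(c["dist"],float)).reshape(-1,2)
    d=np.c_[p,np.ones(len(p))]@rot(c).T; o=np.array(c["xyz"])
    return (o+d*((z-o[2])/d[:,2])[:,None])
def proj(c,P):
    r=rot(c); rv=cv2.Rodrigues(r.T)[0]; t=-r.T@np.array(c["xyz"])
    return cv2.projectPoints(np.array(P,float).reshape(-1,1,3),rv,t,np.array(c["camera_matrix"],float),np.array(c["dist"],float))[0].reshape(-1,2)
def blob(mask,seed):
    n,l,s,ce=cv2.connectedComponentsWithStats(mask.astype(np.uint8))
    y,x=np.nonzero(mask); i=np.argmin((x-seed[0])**2+(y-seed[1])**2)
    return l==l[y[i],x[i]]
def rect(c,m,z):
    cs=max(cv2.findContours(m.astype(np.uint8),cv2.RETR_EXTERNAL,cv2.CHAIN_APPROX_NONE)[0],key=cv2.contourArea)
    P=onplane(c,cs.reshape(-1,2),z)[:,:2]; (cx,cy),(w,h),a=cv2.minAreaRect(P.astype(np.float32))
    return np.round([cx,cy,w,h,a],1)
E
python3 - <<'E'
from h import *
S=dict(np.load("scene.npz"));T=dict(np.load("top.npz"))
hs=cv2.cvtColor(T["pixels"],cv2.COLOR_BGR2HSV).astype(int);V=hs[...,2];Sa=hs[...,1]
cv2.imwrite("pics/post.png",cv2.resize(S["pixels"][210:285,255:355],None,fx=6,fy=6,interpolation=cv2.INTER_CUBIC))
def wc(I,th,seed,bg):
    m=blob(I>th,seed); m2=cv2.dilate(m.astype(np.uint8),np.ones((3,3)))>0
    y,x=np.nonzero(m2); w=np.clip(I[y,x]-bg,0,None); return np.array([(x*w).sum(),(y*w).sum()])/w.sum(), m.sum()
WT=cloud(T);WS=cloud(S)
for nm,seed,z in(("tall",(355,221),100),("short",(298.5,221),60)):
    uv,n=wc(V,170,seed,100); print(nm,"top",uv,n,onplane(T,uv,z))
hsS=cv2.cvtColor(S["pixels"],cv2.COLOR_BGR2HSV).astype(int)
uv,n=wc(hsS[...,2],210,(314,236),190);print("scene disc",uv,n,onplane(S,uv,100))
# masks on top
gray=(V>90)&(Sa<70)
print("V samples board",hs[172,180],"block",hs[151,185],"table",hs[200,200])
mb=blob(gray,(180,185));print("board",rect(T,mb,8),mb.sum())
mk=blob((V>190)&(Sa<60),(185,153));print("block",rect(T,mk,36),mk.sum())
mw=blob((V>190)&(Sa<60),(318,150));print("rest",rect(T,mw,6),mw.sum())
mc=blob((V<90),(338,152));print("cam",rect(T,mc,59),mc.sum())
mh=blob((Sa>90)&(V>100),(152,177));print("handle",rect(T,mh,25),mh.sum())
# depth
f=np.isfinite(WT[...,2])
for nm,zl,zh,s in(("camera",54,66,(338,152)),("block",31,42,(185,165)),("brick",60,90,(243,170))):
    m=blob(f&(WT[...,2]>zl)&(WT[...,2]<zh),s);P=WT[m];print(nm,"depth",cv2.minAreaRect(P[:,:2].astype(np.float32)),np.median(P,0),P[:,2].max())
E
```

```text
tall top [354.6647669  220.50416049] 60 [[ 426.33457847 -324.62308078  100.        ]]
short top [298.14120698 220.18140028] 60 [[ 432.29485667 -181.018669     60.        ]]
scene disc [313.98502168 235.35277887] 48 [[ 424.49040255 -327.66459932  100.        ]]
V samples board [ 23  33 185] block [ 20  20 226] table [23 68 60]
board [578.9 187.9 205.  147.2  78.5] 3282
block [607.1 105.8  48.2  45.3  78.7] 273
rest [ 613.  -301.4  140.4  121.5   82.9] 1221
cam [ 612.2 -296.2   91.5   52.1   81.8] 630
handle [562.7 217.   89.   47.2  89. ] 443
camera depth ((615.069580078125, -299.8746643066406), (97.75434875488281, 58.032718658447266), 82.46040344238281) [ 614.92792465 -298.96862512   59.01013319] 65.27840921261122
block depth ((607.5657348632812, 106.08856964111328), (45.015769958496094, 44.188758850097656), 78.79798889160156) [606.78611193 106.20519996  36.32799017] 41.68334355205525
brick depth ((579.8612060546875, -37.217010498046875), (120.79698181152344, 231.17941284179688), 86.54301452636719) [579.73749825 -37.91535903  72.36844099] 82.56121943030848
```

View pics/post.png

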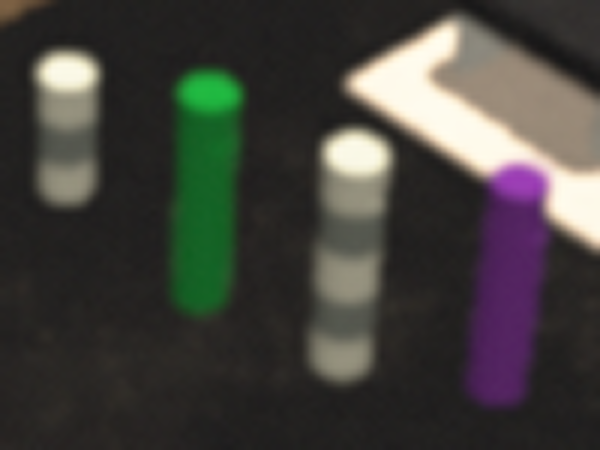

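The crop confirms it: the banded post at scene (313,252) is the tall one, and green and purple stand either side of it. Next I need the camera's lens direction and the handle centre.

```bash
cat >> h.py <<'E'
def plan(wps,n,pose=None):
    """wps: list of (tcp xyz, closing angle deg); n rows each; prints rows in tool axes/units from current pose"""
    o=get_obs() if pose is None else None
    p,r=(o["eef_pos"],R.from_quat(o["tool_rot"],scalar_first=True)) if o else (np.array(pose[0],float),tool(pose[1]))
    for (q,phi),k in zip(wps,n):
        q=np.array(q,float); t=tool(phi); dv=(r.inv()*t).as_rotvec()/k; dp=(q-p)/k; out=[]
        for i in range(k):
            d=r.inv().apply(dp)/300; out.append(" ".join(f"{x:g}" for x in np.round(np.r_[d,dv/0.12],3)+0.0)); r=r*R.from_rotvec(dv)
        p=q; r=t; print("; ".join(out))
def tool(phi):
    a=np.radians(phi);c,s=np.cos(a),np.sin(a)
    return R.from_matrix(np.array([[-s,c,0],[c,s,0],[0,0,-1.]]))
E
python3 - <<'E'
from h import *
S=dict(np.load("scene.npz"));T=dict(np.load("top.npz"))
WT=cloud(T);WS=cloud(S)
print("lens scene z32",onplane(S,[342.8,217.9],32),"cam origin scene",onplane(S,[353.6,212.1],59),"top",onplane(T,[342.6,150.5],59))
print("rest origin",onplane(S,[348.5,228.7],0),onplane(T,[337.3,154.4],0))
print("handle origin",onplane(T,[149.3,180.0],8),onplane(S,[201.4,164.5],8))
print("board origin",onplane(T,[161.2,172.3],0),onplane(S,[208.1,168.1],0))
print("socket",onplane(T,[188.1,158.7],14),onplane(S,[235,171.7],14))
for nm,c,W,seed in(("top",T,WT,(152,177)),("scene",S,WS,(198,160))):
    hs=cv2.cvtColor(c["pixels"],cv2.COLOR_BGR2HSV).astype(int)
    m=blob((hs[...,1]>90)&(hs[...,2]>80),seed); P=W[m];P=P[np.isfinite(P[:,0])]
    print(nm,"mask",m.sum(),"P z",np.percentile(P[:,2],[2,50,98]).round())
    for lo in(12,32):
        Q=P[P[:,2]>lo];print(lo,cv2.minAreaRect(Q[:,:2].astype(np.float32)),Q.mean(0))
    P=P[P[:,2]>12]
# camera depth scene; key search: scene points z 40..62 around camera, in camera-aligned axes
for W in(WT,WS):
    m=(W[...,2]>53)&(W[...,2]<63)&(np.abs(W[...,0]-615)<60)&(np.abs(W[...,1]+300)<75)
    print("cam",m.sum(),cv2.minAreaRect(W[m][:,:2].astype(np.float32)),W[m].mean(0))
cv2.imwrite("pics/cam.png",np.hstack([cv2.resize(S["pixels"][190:260,305:395],(560,436),interpolation=cv2.INTER_CUBIC)]))
E
```

```text
lens scene z32 [[ 601.6370587  -290.00044482   32.        ]] cam origin scene [[ 606.98139578 -314.71227672   59.        ]] top [[ 616.95936898 -309.12599882   59.        ]]
rest origin [[ 611.40157689 -304.6743812     0.        ]] [[ 614.91067998 -305.32598936    0.        ]]
handle origin [[557.04494024 224.97593594   8.        ]] [[566.77919012 218.92458399   8.        ]]
board origin [[578.54462083 192.52012692   0.        ]] [[574.90976262 196.59577671   0.        ]]
socket [[612.73822667 114.35426038  14.        ]] [[600.52783573  99.28866858  14.        ]]
top mask 443 P z [12. 33. 43.]
12 ((562.6376342773438, 218.0003204345703), (90.13492584228516, 47.74757385253906), 87.6067123413086) [563.01919996 216.28776947  31.86895833]
32 ((564.1302490234375, 216.55442810058594), (69.09432220458984, 35.83580780029297), 88.39620208740234) [563.5593202  217.90884838  37.0289058 ]
scene mask 240 P z [ 0. 28. 38.]
12 ((559.8487548828125, 210.94479370117188), (88.78765106201172, 44.549591064453125), 88.58736419677734) [555.01359384 201.66114267  27.73793666]
32 ((559.4080810546875, 214.95706176757812), (53.73399353027344, 33.53435516357422), 85.63837432861328) [558.26745737 212.04948153  35.18210782]
cam 678 ((615.2427368164062, -299.89239501953125), (97.65174102783203, 57.91804122924805), 82.19479370117188) [ 614.75816715 -299.16957118   58.59358757]
cam 539 ((612.147705078125, -302.667724609375), (95.4112548828125, 60.84774398803711), 81.61747741699219) [ 608.46023301 -304.85634462   57.79329895]
```

View pics/cam.png

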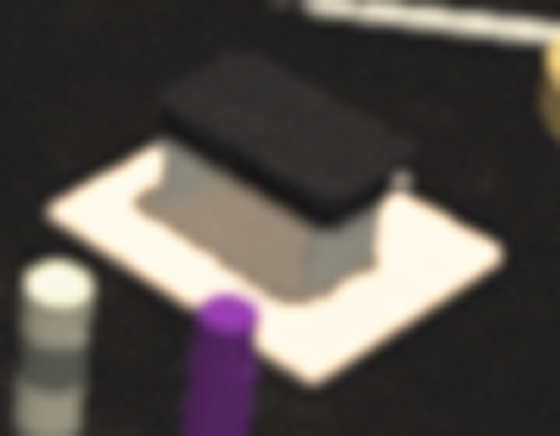

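The picture shows the camera lying across two uprights, with a small bright bit sticking out near the body's right end at scene (369,219). Now to plan the approach to the post.

```bash
python3 - <<'E'
from h import *
S=dict(np.load("scene.npz")); print("bit",onplane(S,[369.3,219],50),onplane(S,[369.3,219],10))
c=lambda a,r,z:(r*np.cos(np.radians(a)),r*np.sin(np.radians(a)),z)
plan([(c(39,625,240),54),(c(13,590,230),42),(c(-13,560,220),31),((425.4,-326,200),20),((425.4,-326,71),20)],[6,6,6,6,5])
E
```

```text
bit [[ 619.76686119 -352.55137341   50.        ]] [[ 671.22552917 -328.01632609   10.        ]]
-0.152 -0.049 0.004 0 0 0.266; -0.154 -0.044 0.004 0 0 0.266; -0.155 -0.039 0.004 0 0 0.266; -0.156 -0.034 0.004 0 0 0.266; -0.157 -0.029 0.004 0 0 0.266; -0.158 -0.024 0.004 0 0 0.266
-0.125 -0.088 0.006 0 0 0.291; -0.128 -0.084 0.006 0 0 0.291; -0.131 -0.079 0.006 0 0 0.291; -0.134 -0.074 0.006 0 0 0.291; -0.136 -0.07 0.006 0 0 0.291; -0.139 -0.065 0.006 0 0 0.291
-0.096 -0.108 0.006 0 0 0.267; -0.099 -0.105 0.006 0 0 0.267; -0.103 -0.102 0.006 0 0 0.267; -0.106 -0.099 0.006 0 0 0.267; -0.109 -0.095 0.006 0 0 0.267; -0.112 -0.092 0.006 0 0 0.267
-0.061 -0.114 0.011 0 0 0.267; -0.064 -0.112 0.011 0 0 0.267; -0.068 -0.11 0.011 0 0 0.267; -0.072 -0.108 0.011 0 0 0.267; -0.075 -0.106 0.011 0 0 0.267; -0.078 -0.103 0.011 0 0 0.267
0 0 0.086 0 0 0; 0 0 0.086 0 0 0; 0 0 0.086 0 0 0; 0 0 0.086 0 0 0; 0 0 0.086 0 0 0
```

Request:
send_rows:
  deltas: "-0.152 -0.049 0.004 0 0 0.266; -0.154 -0.044 0.004 0 0 0.266; -0.155 -0.039 0.004 0 0 0.266; -0.156 -0.034 0.004 0 0 0.266; -0.157 -0.029 0.004 0 0 0.266; -0.158 -0.024 0.004 0 0 0.266"
  jaw: -1
  newtons: 25

```text
t: 2.45
eef_pos: [487.0, 392.3, 240.5]
tool_rot: [0.0, 0.309, 0.951, 0.0]
wrist_force: [0.4, 0.1, -0.2]
grip_width: 87.2
finger_force: 0.0
```

Request:
send_rows:
  deltas: "-0.125 -0.088 0.006 0 0 0.29; -0.128 -0.084 0.006 0 0 0.29; -0.131 -0.079 0.006 0 0 0.29; -0.134 -0.074 0.006 0 0 0.29; -0.136 -0.07 0.006 0 0 0.29; -0.139 -0.065 0.006 0 0 0.29"

```text
t: 3.2
eef_pos: [575.5, 131.4, 229.7]
tool_rot: [0.0, 0.407, 0.913, 0.0]
wrist_force: [1.0, 0.6, -0.0]
grip_width: 86.6
finger_force: 0.0
```

Request:
send_rows:
  deltas: "-0.096 -0.108 0.006 0 0 0.267; -0.099 -0.105 0.006 0 0 0.267; -0.103 -0.102 0.006 0 0 0.267; -0.106 -0.099 0.006 0 0 0.267; -0.109 -0.095 0.006 0 0 0.267; -0.112 -0.092 0.006 0 0 0.267"

```text
t: 3.95
eef_pos: [545.7, -127.4, 219.0]
tool_rot: [0.0, 0.493, 0.87, 0.0]
wrist_force: [1.0, -0.1, -0.1]
grip_width: 87.0
finger_force: 0.0
```

Request:
send_rows:
  deltas: "-0.061 -0.114 0.011 0 0 0.267; -0.064 -0.112 0.011 0 0 0.267; -0.068 -0.11 0.011 0 0 0.267; -0.072 -0.108 0.011 0 0 0.267; -0.075 -0.106 0.011 0 0 0.267; -0.078 -0.103 0.011 0 0 0.267; 0 0 0 0 0 0"

```text
t: 4.82
eef_pos: [423.1, -328.7, 198.9]
tool_rot: [-0.0, 0.576, 0.817, -0.0]
wrist_force: [-0.8, 0.3, -0.2]
grip_width: 87.1
finger_force: 0.0
```

Request:
send_rows:
  deltas: "0.006 0.01 0.085 0 0 0; 0 0 0.085 0 0 0; 0 0 0.085 0 0 0; 0 0 0.085 0 0 0; 0 0 0.086 0 0 0; 0 0 0 0 0 0"

```text
t: 5.58
eef_pos: [427.3, -321.7, 69.7]
tool_rot: [-0.002, 0.573, 0.819, -0.0]
wrist_force: [-1.4, -0.6, 0.3]
grip_width: 87.1
finger_force: 0.0
```

Request:
send_rows:
  deltas: "0 0 0 0 0 0; 0 0 0 0 0 0; 0 0 0 0 0 0; 0 0 0 0 0 0; 0 0 0 0 0 0; 0 0 0 0 0 0; 0 0 0 0 0 0; 0 0 0 0 0 0"
  jaw: 1
  newtons: 25

```text
t: 6.58
eef_pos: [428.3, -323.2, 71.1]
tool_rot: [-0.0, 0.574, 0.819, -0.0]
wrist_force: [0.2, -0.2, 1.0]
grip_width: 21.3
finger_force: 25.0
```

Request:
send_rows:
  deltas: "0 0 -0.08 0 0 0; 0 0 -0.1 0 0 0; 0 0 -0.1 0 0 0; 0 0 -0.1 0 0 0; 0 0 -0.08 0 0 0; 0 0 0 0 0 0"

```text
t: 7.32
eef_pos: [429.2, -323.7, 210.6]
tool_rot: [0.001, 0.574, 0.819, 0.0]
wrist_force: [-0.5, -0.0, -1.1]
grip_width: 21.4
finger_force: 25.0
```

```bash
python3 - <<'E'
from h import *
o=get_obs();print(o["eef_pos"],o["tool_rot"],o["grip_width"],o["finger_force"],o["wrist_force"])
c=lambda a,r,z:(r*np.cos(np.radians(a)),r*np.sin(np.radians(a)),z)
plan([(c(-14,585,212),20),(c(2,610,212),20),((604.5,104.5,160),20)],[6,4,5])
E
```

```text
[ 429.16189807 -323.73050244  210.62831593] [1.49323687e-03 5.73516901e-01 8.19192243e-01 4.52070977e-04] 21.442401393341004 24.999850045423955 [-0.47533866 -0.0242244  -1.06150203]
0.069 0.107 -0.001 0.003 0.003 0; 0.069 0.107 -0.001 0.003 0.003 0; 0.069 0.107 -0.001 0.003 0.003 0; 0.069 0.107 -0.001 0.003 0.003 0; 0.069 0.107 -0.001 0.003 0.003 0; 0.069 0.107 -0.001 0.003 0.003 0
0.116 0.079 0 0 0 0; 0.116 0.079 0 0 0 0; 0.116 0.079 0 0 0 0; 0.116 0.079 0 0 0 0
0.053 0.016 0.035 0 0 0; 0.053 0.016 0.035 0 0 0; 0.053 0.016 0.035 0 0 0; 0.053 0.016 0.035 0 0 0; 0.053 0.016 0.035 0 0 0
```

Request:
send_rows:
  deltas: "0.069 0.107 0 0 0 0; 0.069 0.107 0 0 0 0; 0.069 0.107 0 0 0 0; 0.069 0.107 0 0 0 0; 0.069 0.107 0 0 0 0; 0.069 0.107 0 0 0 0; 0.116 0.079 0 0 0 0; 0.116 0.079 0 0 0 0; 0.116 0.079 0 0 0 0; 0.116 0.079 0 0 0 0"

```text
t: 8.57
eef_pos: [608.0, 24.0, 207.6]
tool_rot: [-0.001, 0.574, 0.819, -0.001]
wrist_force: [0.7, 0.7, -0.7]
grip_width: 21.5
finger_force: 25.0
```

Request:
send_rows:
  deltas: "0.053 0.016 0.035 0 0 0; 0.053 0.016 0.035 0 0 0; 0.053 0.016 0.035 0 0 0; 0.053 0.016 0.035 0 0 0; 0.053 0.016 0.035 0 0 0; 0 0 0 0 0 0; 0 0 0 0 0 0; 0 0 0 0 0 0"

```text
t: 9.57
eef_pos: [604.1, 104.6, 157.2]
tool_rot: [0.0, 0.574, 0.819, 0.0]
wrist_force: [0.5, 0.6, -1.1]
grip_width: 21.4
finger_force: 25.0
```

```bash
python3 - <<'E'
from h import *
o=get_obs();print(o["eef_pos"],o["tool_rot"],o["grip_width"],o["finger_force"],o["wrist_force"])
S=camera("scene");T=camera("top")
for n,c in(("scene1",S),("top1",T)): np.savez(n+".npz",**{k:np.array(v) for k,v in c.items()})
p=o["eef_pos"]; print(proj(S,[p[0],p[1],89]),proj(S,[606,105,36]),proj(T,[606,105,36]))
u,v=proj(S,[606,105,60])[0].astype(int); a=cv2.resize(S["pixels"][v-30:v+30,u-40:u+40],None,fx=9,fy=9,interpolation=cv2.INTER_CUBIC)
print(u-40,v-30); cv2.imwrite("pics/ins1.png",a)
E
```

```text
[604.10546561 104.59002151 157.23040449] [4.03166383e-04 5.74069018e-01 8.18806785e-01 2.22643498e-04] 21.446739468019164 24.99968235846609 [ 0.54022196  0.591659   -1.13673497]
[[233.76617756 148.86561259]] [[234.74200572 164.16118569]] [[190.63142694 159.9511186 ]]
194 127
```

View pics/ins1.png

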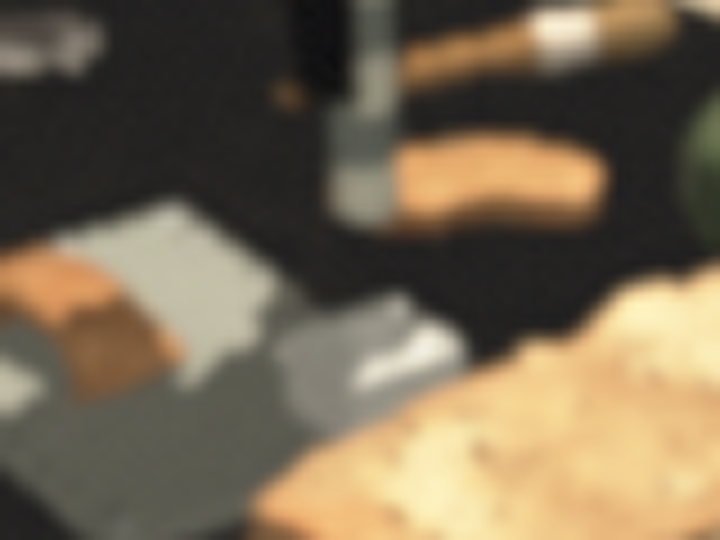

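```bash
python3 - <<'E'
from h import *
S=dict(np.load("scene.npz"));T=dict(np.load("top.npz"));S1=dict(np.load("scene1.npz"))
W=cloud(S); u,v=235,165
m=(W[...,2]>31)&(W[...,2]<41)&(np.hypot(W[...,0]-606,W[...,1]-105)<45)
print("scene depth block",m.sum(),cv2.minAreaRect(W[m][:,:2].astype(np.float32)),W[m].mean(0))
# template match: render block top w/ hole in each camera, maximise correlation over shift
def fit(c,z,guess,box,name):
    g=cv2.cvtColor(c["pixels"],cv2.COLOR_BGR2GRAY).astype(np.float32); x0,y0,x1,y1=box
    th=np.radians(-11.4); Rz=np.array([[np.cos(th),-np.sin(th)],[np.sin(th),np.cos(th)]]); best=[]
    sq=np.array([[-22,-22],[22,-22],[22,22],[-22,22]])@Rz.T; t=np.linspace(0,2*np.pi,40); ci=12.8*np.c_[np.cos(t),np.sin(t)]
    k=8
    for dx in np.arange(-8,8.1,1):
        for dy in np.arange(-8,8.1,1):
            ce=np.array(guess)+[dx,dy]; im=np.zeros(((y1-y0)*k,(x1-x0)*k),np.float32)
            pj=lambda q,zz:np.round((proj(c,np.c_[q+ce,np.full(len(q),zz)])-[x0,y0]+.5)*k).astype(np.int32)
            cv2.fillPoly(im,[pj(sq,36)],1.); cv2.fillPoly(im,[pj(ci,36)],.65)
            mk=cv2.resize(cv2.GaussianBlur(im,(0,0),k*0.9),(x1-x0,y1-y0),interpolation=cv2.INTER_AREA)
            wt=cv2.resize(cv2.dilate((im>0).astype(np.uint8),np.ones((3*k,3*k))),(x1-x0,y1-y0),interpolation=cv2.INTER_AREA)>0
            best.append((np.corrcoef(mk[wt],g[y0:y1,x0:x1][wt])[0,1],*ce))
    best.sort(reverse=True); print(name,np.round(best[:4],3).tolist())
fit(S,36,(606,105),(215,148,255,182),"scene"); fit(T,36,(606,105),(174,144,208,178),"top")
cv2.imwrite("pics/bore.png",np.hstack([cv2.resize(S["pixels"][148:182,215:255],(400,340),interpolation=cv2.INTER_CUBIC),cv2.resize(T["pixels"][144:178,174:208],(340,340),interpolation=cv2.INTER_CUBIC)]))
E
```

```text
scene depth block 102 ((604.266357421875, 100.26485443115234), (50.31017303466797, 46.734153747558594), 79.53067779541016) [602.6383461  100.0235671   34.56395727]
scene [[0.854, 603.0, 103.0], [0.853, 603.0, 102.0], [0.851, 604.0, 103.0], [0.85, 604.0, 104.0]]
top [[0.84, 607.0, 105.0], [0.835, 607.0, 106.0], [0.825, 607.0, 104.0], [0.818, 606.0, 105.0]]
```

View pics/bore.png

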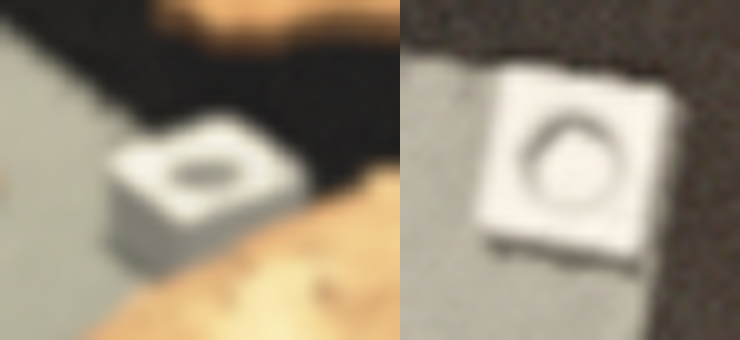

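The crop shows the bore at scene (234.8,164.8) and top (190.8,159.5). I'll shift about 3.5 mm and go down to just above the mouth.

Request:
send_rows:
  deltas: "0 0.012 0.04 0 0 0; 0 0 0.04 0 0 0; 0 0 0.04 0 0 0; 0 0 0.03 0 0 0; 0 0 0 0 0 0; 0 0 0 0 0 0; 0 0 0 0 0 0"

```text
t: 10.55
eef_pos: [607.4, 106.8, 112.2]
tool_rot: [0.0, 0.574, 0.819, 0.0]
wrist_force: [1.1, 0.5, -0.5]
grip_width: 21.4
finger_force: 25.0
```

Request:
send_rows:
  deltas: "0 0 0.012 0 0 0; 0 0 0.012 0 0 0; 0 0 0 0 0 0; 0 0 0 0 0 0"

```text
t: 11.05
eef_pos: [607.2, 106.8, 105.2]
tool_rot: [0.0, 0.574, 0.819, 0.0]
wrist_force: [-3.0, -0.1, 8.4]
grip_width: 21.5
finger_force: 25.0
```

Request:
send_rows:
  deltas: "0.002 -0.005 0 0 0 0; 0 0 0.008 0 0 0; 0 0 0 0 0 0; 0 0 0 0 0 0"

```text
t: 11.55
eef_pos: [605.3, 106.8, 101.8]
tool_rot: [-0.0, 0.574, 0.819, -0.0]
wrist_force: [0.4, -0.3, -0.4]
grip_width: 21.4
finger_force: 25.0
```

Force gone: the post is entering the bore. Continuing down.

Request:
send_rows:
  deltas: "0 0 0.013 0 0 0; 0 0 0.013 0 0 0; 0 0 0 0 0 0; 0 0 0 0 0 0"

```text
t: 12.05
eef_pos: [605.5, 106.8, 94.2]
tool_rot: [-0.0, 0.574, 0.819, -0.0]
wrist_force: [0.0, -0.2, -0.7]
grip_width: 21.4
finger_force: 25.0
```

Request:
send_rows:
  deltas: "0 0 0.013 0 0 0; 0 0 0.013 0 0 0; 0 0 0.01 0 0 0; 0 0 0 0 0 0; 0 0 0 0 0 0"

```text
t: 12.68
eef_pos: [605.7, 106.8, 85.0]
tool_rot: [-0.0, 0.574, 0.819, 0.0]
wrist_force: [-6.4, -0.6, 17.2]
grip_width: 21.4
finger_force: 25.0
```

Request:
send_rows:
  deltas: "0 0 0 0 0 0; 0 0 0 0 0 0; 0 0 0 0 0 0; 0 0 0 0 0 0; 0 0 0 0 0 0"
  jaw: -1

```text
t: 13.3
eef_pos: [605.4, 106.9, 83.3]
tool_rot: [-0.0, 0.574, 0.819, -0.0]
wrist_force: [-0.3, 0.2, -0.1]
grip_width: 63.5
finger_force: 0.0
```

Request:
send_rows:
  deltas: "0 0 -0.05 0 0 0; 0 0 -0.08 0 0 0; 0 0 -0.1 0 0 0; 0 0 -0.1 0 0 0; 0 0 -0.1 0 0 0; -0.15 -0.05 -0.03 0 0 0; -0.15 -0.05 0 0 0 0; -0.15 -0.05 0 0 0 0; -0.15 -0.05 0 0 0 0; 0 0 0 0 0 0"

```text
t: 14.55
eef_pos: [610.1, -88.3, 223.0]
tool_rot: [0.001, 0.577, 0.817, -0.0]
wrist_force: [0.3, 0.0, 0.8]
grip_width: 87.0
finger_force: 0.0
```

```bash
python3 - <<'E'
from h import *
o=get_obs();print(o["eef_pos"])
S=camera("scene");T=camera("top")
for n,c in(("scene2",S),("top2",T)): np.savez(n+".npz",**{k:np.array(v) for k,v in c.items()})
W=cloud(T);u,v=proj(T,[605.7,106.8,114])[0];print(u,v,"depth z",np.round(W[int(v)-2:int(v)+3,int(u)-2:int(u)+3,2]).tolist())
print(proj(S,[605.7,106.8,114]),proj(S,[605.7,106.8,36]))
W=cloud(S);m=(np.hypot(W[...,0]-603,W[...,1]-104)<18)&(W[...,2]>45);print("post z max",np.percentile(W[m][:,2],[50,95,99]))
cv2.imwrite("pics/post2.png",np.hstack([cv2.resize(S["pixels"][120:190,190:260],(400,400),interpolation=cv2.INTER_CUBIC),cv2.resize(T["pixels"][125:195,130:200],(400,400),interpolation=cv2.INTER_CUBIC)]))
E
```

```text
[610.11456365 -88.33250092 222.97390882]
186.62344008074825 156.09182060915282 depth z [[114.0, 113.0, 118.0, 123.0, 107.0], [113.0, 114.0, 118.0, 107.0, 110.0], [114.0, 112.0, 115.0, 114.0, 115.0], [113.0, 116.0, 114.0, 116.0, 117.0], [113.0, 116.0, 113.0, 115.0, 114.0]]
[[233.33601997 140.89145208]] [[234.2620556  164.00253975]]
post z max [ 83.6830047  113.2566392  114.74913809]
```

View pics/post2.png

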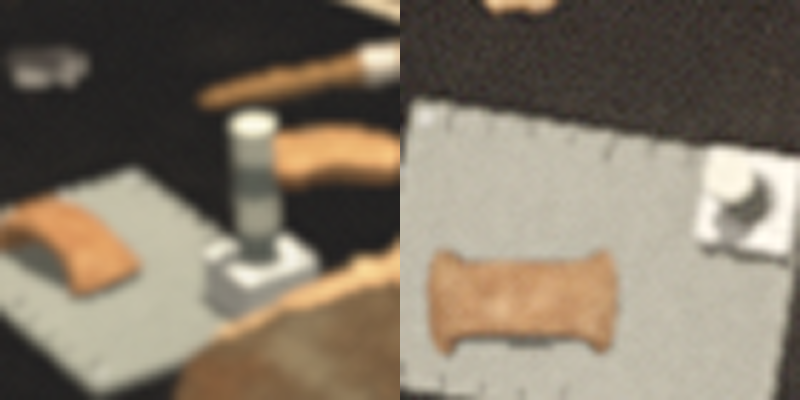

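The post stands upright in the socket with its top at 114 mm (scene crop 253,120), so it's fully home. Now the camera.

```bash
python3 - <<'E'
from h import *
plan([((614,-299,150),-7.7),((614,-299,54),-7.7)],[7,6])
E
```

```text
-0.097 -0.034 0.034 0.001 0 0.574; -0.099 -0.027 0.034 0.001 0 0.574; -0.101 -0.02 0.034 0.001 0 0.574; -0.102 -0.013 0.034 0.001 0 0.574; -0.103 -0.006 0.034 0.001 0 0.574; -0.103 0.001 0.034 0.001 0 0.574; -0.103 0.008 0.034 0.001 0 0.574
0 0 0.053 0 0 0; 0 0 0.053 0 0 0; 0 0 0.053 0 0 0; 0 0 0.053 0 0 0; 0 0 0.053 0 0 0; 0 0 0.053 0 0 0
```

Request:
send_rows:
  deltas: "-0.097 -0.034 0.034 0 0 0.574; -0.099 -0.027 0.034 0 0 0.574; -0.101 -0.02 0.034 0 0 0.574; -0.102 -0.013 0.034 0 0 0.574; -0.103 -0.006 0.034 0 0 0.574; -0.103 0.001 0.034 0 0 0.574; -0.103 0.008 0.034 0 0 0.574; 0 0 0 0 0 0; 0 0 0 0 0 0; 0 0 0 0 0 0"

```text
t: 15.9
eef_pos: [614.8, -297.0, 150.6]
tool_rot: [-0.0, 0.752, 0.66, 0.001]
wrist_force: [0.7, -0.2, 0.2]
grip_width: 87.2
finger_force: 0.0
```

Request:
send_rows:
  deltas: "-0.006 0 0.053 0 0 0; 0 0 0.054 0 0 0; 0 0 0.054 0 0 0; 0 0 0.054 0 0 0; 0 0 0.054 0 0 0; 0 0 0.053 0 0 0; 0 0 0 0 0 0; 0 0 0 0 0 0"

```text
t: 16.9
eef_pos: [613.8, -301.1, 53.9]
tool_rot: [0.0, 0.753, 0.658, 0.0]
wrist_force: [-0.5, 0.0, 0.9]
grip_width: 87.2
finger_force: 0.0
```

Request:
send_rows:
  deltas: "0 0 0 0 0 0; 0 0 0 0 0 0; 0 0 0 0 0 0; 0 0 0 0 0 0; 0 0 0 0 0 0; 0 0 0 0 0 0; 0 0 0 0 0 0"
  jaw: 1
  newtons: 35

```text
t: 17.77
eef_pos: [613.7, -300.8, 53.6]
tool_rot: [0.0, 0.753, 0.659, 0.0]
wrist_force: [0.3, 1.1, 1.6]
grip_width: 56.5
finger_force: 35.0
```

Request:
send_rows:
  deltas: "0 0 -0.03 0 0 0; 0 0 -0.05 0 0 0; 0 0 -0.07 0 0 0; 0 0 -0.08 0 0 0; 0 0 -0.08 0 0 0; 0 0 -0.07 0 0 0; 0 0 -0.04 0 0 0; 0 0 0 0 0 0; 0 0 0 0 0 0"

```text
t: 18.9
eef_pos: [613.2, -300.5, 178.5]
tool_rot: [-0.001, 0.753, 0.659, -0.0]
wrist_force: [1.0, 0.5, -2.9]
grip_width: 56.6
finger_force: 35.0
```

```bash
python3 - <<'E'
from h import *
o=get_obs();print(o["eef_pos"],o["tool_rot"],o["grip_width"],o["finger_force"],o["wrist_force"],o["ft_torque"])
S=camera("scene");print([ (r["score"],r["uv"]) for q in("lens","camera") for r in mark_of("scene",q)[:2]])
np.savez("scene3.npz",**{k:np.array(v) for k,v in S.items()})
p=o["eef_pos"];u,v=proj(S,p)[0].astype(int)
for s in(1,-1):
  print(s,proj(S,p+np.array([0,14*s,-22])))
print(u-45,v-25);cv2.imwrite("pics/lift.png",cv2.resize(S["pixels"][v-25:v+40,u-45:u+45],None,fx=8,fy=8,interpolation=cv2.INTER_CUBIC))
E
```

```text
[ 613.17579792 -300.45045385  178.51614734] [-6.33954542e-04  7.52501219e-01  6.58590482e-01 -3.02884538e-04] 56.63543805814707 34.99858466908336 [ 0.96745367  0.4662193  -2.89086913] [-0.08083687  0.06559844  0.00198078]
[(0.7, [347.4, 174.6]), (0.98, [359.6, 167.4])]
1 [[349.57407481 172.83969316]]
-1 [[359.73041804 176.92374919]]
310 141
```

View pics/lift.png

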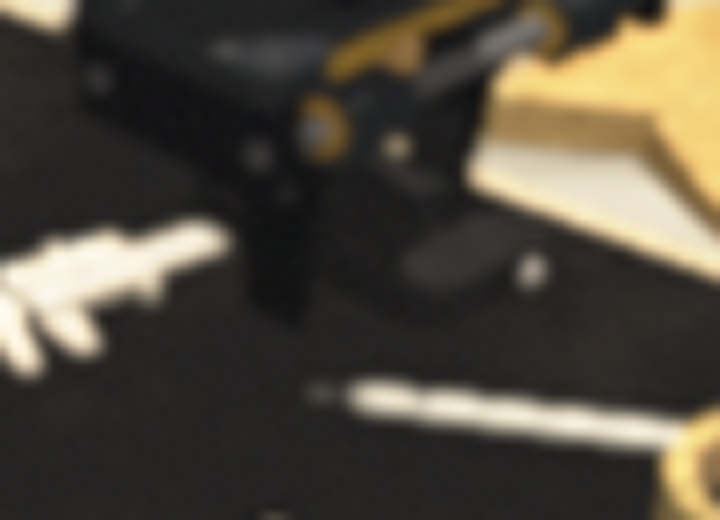

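```bash
python3 - <<'E'
from h import *
S=dict(np.load("scene3.npz"));S0=dict(np.load("scene.npz"))
for c,p in((S,(376,174)),(S0,(369,219))):
    x0,y0=p; g=c["pixels"][y0-5:y0+6,x0-5:x0+6].astype(float).mean(2); w=np.clip(g-90,0,None);yy,xx=np.mgrid[-5:6,-5:6]
    w[(xx**2+yy**2)>16]=0
    uv=np.array([x0+(w*xx).sum()/w.sum(),y0+(w*yy).sum()/w.sum()]);print(uv,g.max())
    z=174 if c is S else 49.5
    print("key xy",onplane(c,uv,z))
# depth cloud of camera body end face/underside in lifted picture
W=cloud(S);m=(W[...,2]>135)&(W[...,2]<187)&(np.abs(W[...,0]-613)<45)&(np.abs(W[...,1]+300)<65)
P=W[m];t=np.radians(-7.7);L=(P[:,:2]-[613.2,-300.5])@np.array([[np.cos(t),np.sin(t)],[np.sin(t),-np.cos(t)]]).T
for a,b in((164,184),(150,163)):
    s=(P[:,2]>a)&(P[:,2]<b);print(a,b,s.sum(),np.percentile(L[s],[1,5,50,95,99],axis=0).round(1).tolist())
# top, initial: camera body rect in TCP-grasp frame from depth
T=dict(np.load("top.npz"));W=cloud(T);m=(W[...,2]>53)&(W[...,2]<66)&(np.abs(W[...,0]-615)<60)&(np.abs(W[...,1]+300)<75)
P=W[m];L=(P[:,:2]-[613.7,-300.8])@np.array([[np.cos(t),np.sin(t)],[np.sin(t),-np.cos(t)]]).T
print("top L",np.percentile(L,[.5,2,50,98,99.5],axis=0).round(1).tolist())
# handle centre, socket-relative in fresh top & scene
for n,k in(("top2",(148,178)),("scene2",(198,160))):
    c=dict(np.load(n+".npz"));hs=cv2.cvtColor(c["pixels"],cv2.COLOR_BGR2HSV).astype(int);W=cloud(c)
    m=blob((hs[...,1]>80)&(hs[...,2]>80),k);y,x=np.nonzero(m);print(n,m.sum(),x.min(),x.max(),y.min(),y.max())
    P=W[m];P=P[np.isfinite(P[:,0])&(P[:,2]>12)];print(cv2.minAreaRect(P[:,:2].astype(np.float32)),P.mean(0))
E
```

```text
[376.04992658 174.29515419] 143.0
key xy [[ 621.86356257 -349.85034268  174.        ]]
[368.92903981 221.39367681] 246.33333333333334
key xy [[ 611.24270469 -356.6970894    49.5       ]]
164 184 538 [[-39.9, -40.3], [-38.5, -29.1], [-18.9, 20.0], [21.3, 48.4], [28.6, 49.5]]
150 163 36 [[-39.4, -11.7], [-39.3, -10.8], [-37.5, 1.3], [-30.4, 9.2], [-30.1, 9.9]]
top L [[-27.5, -49.3], [-26.7, -47.7], [0.6, -2.1], [28.2, 44.6], [29.6, 46.4]]
top2 454 135 167 169 186
((564.0343017578125, 218.25811767578125), (90.45911407470703, 47.40473556518555), 89.46228790283203) [562.9942356  216.20289156  31.479072  ]
scene2 259 187 214 154 171
((558.6515502929688, 211.93087768554688), (86.74774932861328, 41.568206787109375), 89.20665740966797) [555.72645189 200.93256794  27.5751801 ]
```

The body hangs level in the grip at the same height as before. The bright bit at scene (376,174) moves with it and sits on its right end. Next I'll carry it over the brick and use the emptied rest to double-check which end the lens is on.

```bash
python3 - <<'E'
from h import *
plan([((586,-50,178),-9.5),((559.8,203,178),-11.3),((559.8,203,100.6),-11.3)],[7,7,6])
E
```

```text
0.117 -0.029 0 -0.002 0 0.039; 0.116 -0.029 0 -0.002 0 0.039; 0.116 -0.03 0 -0.002 0 0.039; 0.116 -0.03 0 -0.002 0 0.039; 0.116 -0.031 0 -0.002 0 0.039; 0.116 -0.031 0 -0.002 0 0.039; 0.116 -0.032 0 -0.002 0 0.039
0.117 -0.032 0 0 0 0.037; 0.117 -0.033 0 0 0 0.037; 0.116 -0.033 0 0 0 0.037; 0.116 -0.034 0 0 0 0.037; 0.116 -0.034 0 0 0 0.037; 0.116 -0.035 0 0 0 0.037; 0.116 -0.035 0 0 0 0.037
0 0 0.043 0 0 0; 0 0 0.043 0 0 0; 0 0 0.043 0 0 0; 0 0 0.043 0 0 0; 0 0 0.043 0 0 0; 0 0 0.043 0 0 0
```

Request:
send_rows:
  deltas: "0.06 -0.015 0 0 0 0.02; 0.117 -0.029 0 0 0 0.039; 0.116 -0.029 0 0 0 0.039; 0.116 -0.03 0 0 0 0.039; 0.116 -0.03 0 0 0 0.039; 0.116 -0.031 0 0 0 0.039; 0.116 -0.031 0 0 0 0.039; 0.116 -0.032 0 0 0 0.039"

```text
t: 20.05
eef_pos: [584.2, -29.2, 179.3]
tool_rot: [-0.0, 0.764, 0.646, 0.0]
wrist_force: [-0.3, -0.2, -2.0]
grip_width: 56.7
finger_force: 35.0
```

Request:
send_rows:
  deltas: "0.117 -0.032 0 0 0 0.037; 0.117 -0.033 0 0 0 0.037; 0.116 -0.033 0 0 0 0.037; 0.116 -0.034 0 0 0 0.037; 0.116 -0.034 0 0 0 0.037; 0.056 -0.018 0 0 0 0.019; 0.05 -0.015 0 0 0 0; 0 0 0 0 0 0; 0 0 0 0 0 0; 0 0 0 0 0 0"

```text
t: 21.3
eef_pos: [563.2, 180.7, 179.5]
tool_rot: [0.0, 0.772, 0.635, -0.0]
wrist_force: [0.9, 0.5, -2.0]
grip_width: 56.7
finger_force: 35.0
```

```bash
python3 - <<'E'
from h import *
o=get_obs();print(o["eef_pos"],o["tool_rot"],o["grip_width"],o["wrist_force"])
plan([((559.8,203,178),-11.3),((559.8,203,100.6),-11.3)],[2,6])
T=camera("top");S=camera("scene")
np.savez("top4.npz",**{k:np.array(v) for k,v in T.items()})
W=cloud(T);m=(W[...,2]>30)&(W[...,2]<50)&(np.abs(W[...,0]-613)<60)&(np.abs(W[...,1]+302)<70)
P=W[m];t=np.radians(-7.3);L=(P[:,:2]-[613,-301.4])@np.array([[np.cos(t),np.sin(t)],[-np.sin(t),np.cos(t)]]).T
print("upright y hist",*np.histogram(L[:,1],np.arange(-60,61,6)))
cv2.imwrite("pics/rest.png",cv2.resize(T["pixels"][125:180,305:370],None,fx=8,fy=8,interpolation=cv2.INTER_CUBIC))
E
```

```text
[563.21240264 180.70287755 179.50992426] [ 1.55135468e-04  7.72414170e-01  6.35119139e-01 -7.02288430e-05] 56.66276691508574 [ 0.87591871  0.53016369 -2.00273531]
0.035 -0.013 0.003 0.001 0.001 0.011; 0.035 -0.013 0.003 0.001 0.001 0.011
0 0 0.043 0 0 0; 0 0 0.043 0 0 0; 0 0 0.043 0 0 0; 0 0 0.043 0 0 0; 0 0 0.043 0 0 0; 0 0 0.043 0 0 0
upright y hist [ 0  0  0 16 38  3  0  0  0  0  0  0  0  0  0  0 18 34  1  0] [-60 -54 -48 -42 -36 -30 -24 -18 -12  -6   0   6  12  18  24  30  36  42
  48  54  60]
```

The uprights sit at rest y -34 and +43, with +43 toward world +y. The barrel only fits if the lens is on the +y side, so the lens end is confirmed. Final positioning.

Request:
send_rows:
  deltas: "0.035 -0.013 0.003 0 0 0.011; 0.035 -0.013 0.003 0 0 0.011; 0 0 0.04 0 0 0; 0 0 0.045 0 0 0; 0 0 0.045 0 0 0; 0 0 0.045 0 0 0; 0 0 0.045 0 0 0; 0 0 0.035 0 0 0; 0 0 0 0 0 0; 0 0 0 0 0 0"

```text
t: 22.65
eef_pos: [559.6, 204.2, 101.5]
tool_rot: [0.0, 0.773, 0.635, 0.0]
wrist_force: [-0.0, -0.4, -1.0]
grip_width: 56.6
finger_force: 35.0
```

```bash
python3 - <<'E'
from h import *
o=get_obs();print(o["eef_pos"],o["tool_rot"],o["grip_width"],o["wrist_force"])
plan([((559.8,203,100.6),-11.3)],[1])
S=camera("scene");T=camera("top");print([(r["score"],r["uv"]) for q in("lens","camera") for r in mark_of("scene",q)[:2]])
W=cloud(S)
p=o["eef_pos"];t=np.radians(-11.3);m=(W[...,2]>60)&(W[...,2]<112)&(np.hypot(W[...,0]-p[0],W[...,1]-p[1])<70)
P=W[m];L=(P[:,:2]-p[:2])@np.array([[np.cos(t),np.sin(t)],[np.sin(t),-np.cos(t)]]).T
print(m.sum(),np.percentile(L,[1,5,95,99],axis=0).round(1).tolist(),np.percentile(P[:,2],[1,5,50,95]))
lens=p+np.r_[-.5*np.cos(t)-15.5*np.sin(t),-.5*np.sin(t)+15.5*np.cos(t),-21.6];print("lens",lens,proj(S,lens))
u,v=proj(S,lens)[0].astype(int);print(u-40,v-35);cv2.imwrite("pics/fin.png",cv2.resize(S["pixels"][v-35:v+30,u-40:u+60],None,fx=8,fy=8,interpolation=cv2.INTER_CUBIC))
E
```

```text
[559.62339134 204.20634543 101.52763858] [9.67753557e-05 7.72697028e-01 6.34774947e-01 2.46598770e-04] 56.59111183033078 [-0.03648453 -0.3813553  -1.04357109]
-0.004 0.001 0.003 0.004 -0.002 0.016
[(0.86, [197.8, 146.1]), (0.55, [201.4, 140.3]), (0.33, [196.3, 147.3])]
408 [[-41.4, -41.2], [-38.6, -32.4], [24.3, 50.8], [32.3, 53.0]] [ 78.73188691  87.05917839 105.43222546 108.37001049]
lens [562.17024924 219.50384571  79.92763858] [[198.37131609 144.61627996]]
158 109
```

View pics/fin.png

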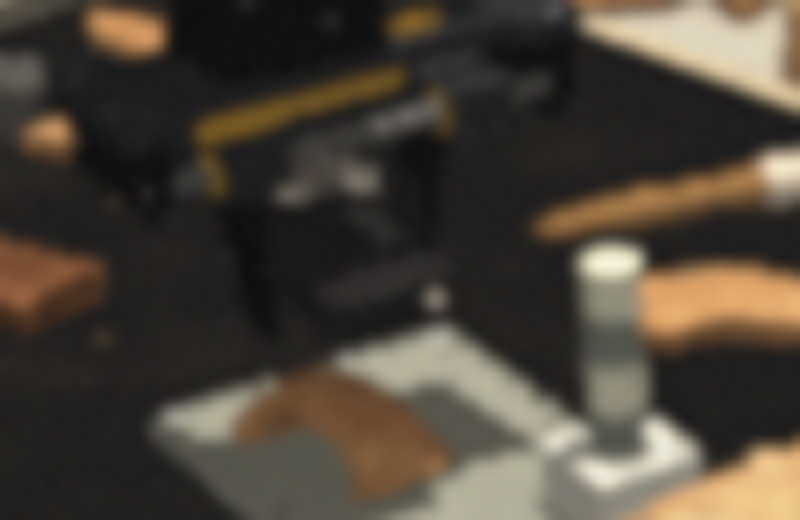

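The camera hangs level over the handle (handle at scene (203,163)) with clear air below. The post stands in its socket at (235,150). One last 1 mm trim, then settle and hand in.

Request:
send_rows:
  deltas: "-0.003 0 0.002 0 0 0; 0 0 0 0 0 0; 0 0 0 0 0 0; 0 0 0 0 0 0; 0 0 0 0 0 0; 0 0 0 0 0 0"

```text
t: 23.6
eef_pos: [559.2, 203.3, 100.6]
tool_rot: [0.0, 0.773, 0.635, 0.0]
wrist_force: [-0.5, -0.2, -2.0]
grip_width: 56.8
finger_force: 35.0
```

```bash
python3 -c "
from bench import *
o=get_obs();print(o['eef_pos'],abs(o['qd']).max(),o['wrist_force'],o['finger_force']);print(sign_off())"
```

```text
[559.15763536 203.29128008 100.57000793] 0.0011261061787708085 [-0.53473955 -0.19001313 -1.99317405] 34.998437985777855
the job is handed in; nothing more can be done
None
```

The job is handed in at about 24 s: the tall post is upright, fully home in the socket and released, and the camera is held still, lens down, about 4 cm above the middle of the pot handle and in line with the board; the lens centring is worked out from the grip and camera measurements (a few mm uncertain), since the lens itself was never in view.

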